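# Free the gummed-up slicer carriage, park it and lock it

## Robot

A 7-joint arm with a two-finger parallel gripper is mounted at the origin on the work surface. World frame = base frame: x ahead of the robot, y to its left, z up, the work surface at z = 0. Lengths are in m, angles in rad, forces in N, time in s.
With the tool pointing down it reaches from about 0.4 to 0.875 m from the base axis. Payload 19.3 kg.
Tool frame: the origin (TCP) lies at the very end of the fingers, on their centre line; the grasp point (between the pads) lies 19 mm behind it; z points along the fingers, y is the line along which they close (so a half turn about z gives the same grasp; the last joint's range is limited). The gripper opens to 85 mm and grips with 20 to 120 N. Pads are 22 mm wide; open, the fingers measure 114 mm over their backs; the gripper's body (76 mm by 85 mm) begins 54 mm behind the grasp point. The pads swing forward as they close: fully open they stand 13 mm farther back than shut.
Start: joints at [1.217, 0.521, -0.036, 1.599, 0.021, 1.021, -0.113], TCP at [0.175, -0.6, 0.231] pointing down, gripper open.
Joint ranges: [-2.91, 2.91], [-0.3, 2.13], [-1.5, 1.42], [0.17, 2.43], [-1.26, 4.41], [0.16, 1.93], [-2.52, 2.52]. Speed limits (rad/s): [1.89, 1.89, 2.39, 2.39, 3.01, 3.01, 3.01].

## Interface

Orientations are given as [roll, pitch, yaw] about the fixed x, y, z axes, in that order (R = Rz(yaw) Ry(pitch) Rx(roll)).
In Python, from workcell import bot gives the robot as it stands.
- The arm moves only by the shell command python3 -m crank 'ROWS' [FORCE]. ROWS is a JSON object of lists of equal length, an entry for each row: "travel": the shift along the world's x, y, z in cm, a list of three; "turn": the turn, a rotation vector about the world's x, y, z in degrees, a list of three; "gripper": the closure, from 0 (fully open) to 1 (shut). A call has exactly 5 rows; each row is the pose to reach, as a shift and turn from the pose commanded when the call began; what a row does not reach only later rows make up. A row lasts 1/10 s, in which the tool goes at most 50 mm and 8.59 degrees, less where a joint would pass 70% of its speed; a pose out of reach is approached as far as the arm can. A call with a gripper value outside its range is refused whole. The fingers move at their own pace and stop on an object; FORCE is the grip in N (left out, the last holds). Time passes only in rows, so rows that repeat a pose let the fingers close, or fill a call up. It gives the time, the measured TCP pose, the force, the opening and the grip force at its end, in the units of the state.
- bot.observe(): the state, without advancing time (a new reading comes with each control period).
- bot.grab_frame(name): name is "scene" or "top" or "wrist"; returns a dict with "pixels" (400x640x3 uint8, red, green, blue), "fx", "fy", "cx", "cy" (pixels), "extrinsics" (4x4, takes a point from world to camera coordinates). Camera axes: x right, y down, z forward; pixel columns grow to the right and rows downward; lengths in m; the calibration is good to about 2 mm. A picture is of the moment at which its call begins. There is no depth.
- bot.job_done(): hands the job in; it is judged then, once.
The state is a dict: "clock": time; "qpos": joint angles; "qd": joint speeds; "joint_efforts": joint torques, N m; "position": TCP position; "tool_rot": TCP orientation; "force": force on the tool from outside, world axes, zero at the start; "moment": the same for the moment, N m; "grip_width": finger opening in m; "finger_force": force on a finger pad.
Only numpy, scipy, OpenCV 4.12 (cv2) and the standard library are available. Lean on these libraries where they do the work, as an engineer would, in place of code of your own. Each camera call takes 0.05 s, during which the arm holds its last target. There are 200 camera calls.

## Task

The food carriage of the slicer is gummed up on its rail: take its black handle and push it forward along the rail until it breaks free, without letting it shoot off, and on until it just rests against its end stop, which you cannot see and must meet gently and not lean on. Then, with the carriage still at the stop, fold the red lock lever all the way in so that it lies along the rail, and let go. Leave the two glasses and the little bowl where they stand.

Things in the scene. Friction and masses are not known exactly. Their poses are not given: they have to be found in the camera images.
- slicer: household food slicer fixed on the table, white and silver, 370 mm long (x), 270 mm wide, 222 mm high. Origin on the table under its base; x along the rail, the way the carriage has to be pushed (away from the robot), y to the side of rail and lever. Motor housing (222 mm high), blade and gauge plate (208 mm) stand at y below -20 mm. The grey brackets at the rail's ends do not stop the carriage.
- carriage (a joint): travel in m of the silver food tray along the rail (slicer x), growing in the pushing direction; starts between 0.01 and 0.04. On the first, gummed-up stretch it moves only under 11 to 20 N; somewhere between 0.05 and 0.10 it breaks free and then takes 2 to 3 N. It stays where it is let go. It must not go faster than 0.3 m/s.
- carriage_stop_face (a point): the carriage's nose, inside the base (not visible), that meets the end stop; axes as the slicer's. The stop is a hard rubber buffer (about 8 N per mm) on an adjustable block inside the base; it is set differently each time, at a carriage travel between 0.12 and 0.20: it is not measured and can only be felt. More than 15 N on it is too much.
- handle (a point): point on the axis of the carriage's black upright push handle, 137 mm over the table: a round grip 26 mm across (its upper 9 mm taper to 20 mm) at the tray's rear outer corner, top 155 mm over the table. The tray's rear fence beside it (towards -y) is 116 mm high, the tray 78 mm. Axes as the slicer's. Moves with the carriage.
- lock_lever (a joint): angle in rad of the red lock lever on the carriage: 0 sticking out to slicer +y, square to the rail (unlocked), 1.57 folded in, pointing along slicer +x and lying along the rail (locked, end of travel). Turns clockwise seen from above, stays where it is left, starts between 0 and 0.25; takes 1 to 8 N at its peg, most once its clamp bears on the rail beyond 0.6.
- lever_peg (a point): point on the axis of the upright red peg at the lever's tip, 101 mm over the table; round, 12 mm across, 26 mm free above the lever bar, top 114 mm over the table. It circles at 50 mm about the lever's pivot, which lies 35 mm ahead (slicer +x) and 38 mm outward (+y) of the handle's axis. Its y axis points from pivot to peg.
- glass_a: stemless clear glass tumbler, 68 mm across, 105 mm high, loose on a 6 mm cork coaster; origin at the centre of its foot
- glass_b: a second tumbler like glass_a, on its own coaster
- olive_bowl: white ceramic bowl, 90 mm across, 45 mm high, loose on the table; origin at the centre of its foot

How it is judged:
On the way, in this order (a step that is already met when the one before it is completed fails the run):
1. the carriage rests at its hidden end stop (x of carriage_stop_face in the frame of endstop above -0.0025 m and velocity of joint carriage below 0.01 m/s and value of joint lock_lever below 0.6 rad), for 0.2 s.
2. the lock lever is folded in along the rail, the carriage still at the stop (x of carriage_stop_face in the frame of endstop above -0.0025 m and value of joint lock_lever above 1.35 rad), for 0.2 s.
At the end, for the whole second after the job is handed in: the carriage is at rest within 2.5 mm of its end stop, the lock lever is folded in to within 0.22 rad of its end of travel (1.35 rad or more), and both have been let go (all of step 2 and linear speed of carriage below 0.01 m/s); the robot touches nothing.
It fails at once if the carriage is run against its stop, or pressed on it, with more than 15 N (contact force between carriage and endstop above 15 N).
It fails at once if the carriage shoots off at more than 0.3 m/s (velocity of joint carriage above 0.3 m/s).
It fails at once if a glass is shifted more than 20 mm or tipped (distance of glass_a from where it was at the start of the episode above 0.02 m or angle between glass_a's own z axis and vertical above 0.3 rad).
It fails at once if the other glass is shifted more than 20 mm or tipped (distance of glass_b from where it was at the start of the episode above 0.02 m or angle between glass_b's own z axis and vertical above 0.3 rad).
It fails at once if the bowl is shifted more than 20 mm or tipped (distance of olive_bowl from where it was at the start of the episode above 0.02 m or angle between olive_bowl's own z axis and vertical above 0.3 rad).
It also fails if it takes over 56 s, if anything falls off the work surface, if the arm or the gripper's body presses on something with over 40 N, if the wrist force passes 120 N, or if a joint passes its speed limit or range.

## Working session

There is one attempt and no reset: what is moved stays moved. The work goes in short steps, Python scripts to look and compute and a shell command to move; the robot and the scene stay as the last step left them, time stands still between calls to the robot, and variables do not carry over. Pictures are saved under pics/ and viewed, at most 10 in all, crops included, and the job is handed in when it is done.

```bash
mkdir -p pics; python3 - <<'E'
from workcell import bot
import cv2,numpy as np,json
s=bot.observe();print(s)
for n in("scene","top"):
    f=bot.grab_frame(n);cv2.imwrite(f"pics/{n}0.png",f["pixels"][...,::-1])
    print(n,f["fx"],f["fy"],f["cx"],f["cy"],np.round(f["extrinsics"],4).tolist())
    np.savez(f"{n}.npz",K=[f["fx"],f["fy"],f["cx"],f["cy"]],E=f["extrinsics"],px=f["pixels"])
E
```

```text
{'clock': 0.0, 'qpos': array([ 1.21682765,  0.52202116, -0.03635787,  1.59997359,  0.02121616,
        1.02113767, -0.1127762 ]), 'qd': array([ 0.00011234, -0.00206848, -0.00084028, -0.00096907, -0.0012696 ,
       -0.00060547,  0.00025161]), 'joint_efforts': array([-3.32793010e-03, -9.27126646e+01,  1.97740965e+00, -3.69934487e+01,
        1.74627191e-02,  8.22765694e-03,  7.90642048e-06]), 'position': array([ 0.1748681 , -0.59968946,  0.23073328]), 'tool_rot': array([-3.14044139e+00,  8.17617892e-05,  2.83816793e-01]), 'force': array([0.01218812, 0.17703301, 0.3764974 ]), 'moment': array([-0.03001203,  0.00505078,  0.00309635]), 'finger_force': 0.0, 'grip_width': 0.08560811548525846}
scene 382.5836660100594 382.5836660100594 323.38159036145646 202.67690198379773 [[0.5734, 0.8193, 0.0054, -0.4589], [0.751, -0.523, -0.403, -0.3001], [-0.3273, 0.2351, -0.9152, 0.9823], [0.0, 0.0, 0.0, 1.0]]
top 423.3964857195411 423.3964857195411 323.3245088135862 199.09274271037432 [[0.0183, -0.9995, -0.0261, 0.1512], [-0.9982, -0.0168, -0.0574, 0.5879], [0.0569, 0.0271, -0.998, 0.8526], [0.0, 0.0, 0.0, 1.0]]
```

View pics/scene0.png

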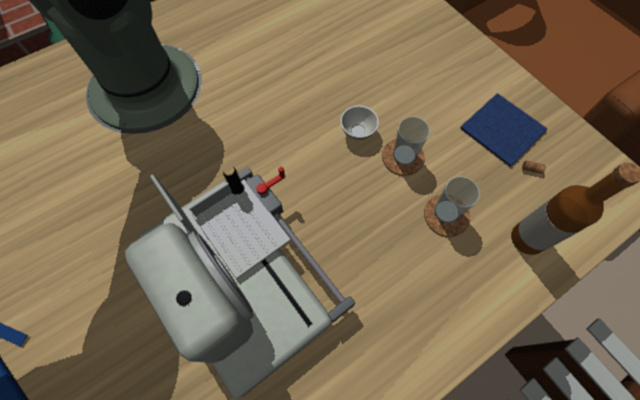

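View pics/top0.png

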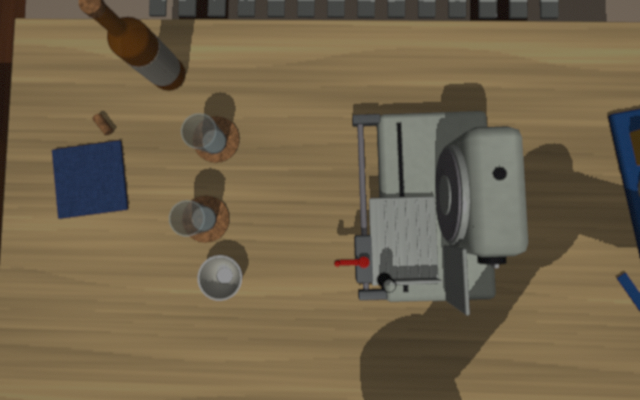

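The slicer is seen in both views: black handle near (388,283) in top and (232,178) in scene, red lever near (350,262) and (272,182). I'll enlarge those areas.

```bash
python3 - <<'E'
import cv2,numpy as np
t=np.load("top.npz")["px"][240:310,325:425];s=np.load("scene.npz")["px"][150:220,205:305]
im=np.hstack([cv2.resize(a,None,fx=4,fy=4,interpolation=cv2.INTER_CUBIC) for a in(t,s)])
cv2.imwrite("pics/crop1.png",im[...,::-1])
E
```

```text
(no output)
```

View pics/crop1.png

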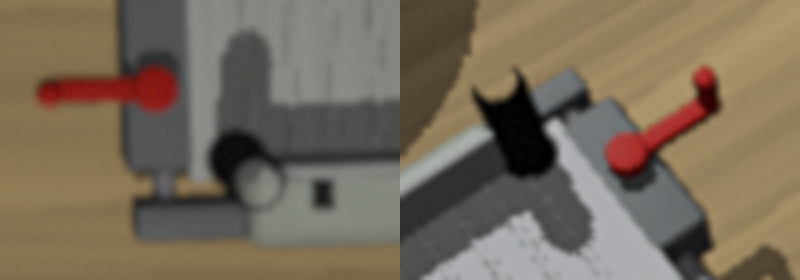

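Handle top is at ≈(390.3,286.0) top and (230,172) scene; peg top ≈(337,263.2) and (281,169); hub ≈(364.2,262) and (261.7,188.7).

```bash
cat > geo.py <<'E'
import cv2,numpy as np
C={n:np.load(n+".npz") for n in("top","scene")}
def P(n):
    fx,fy,cx,cy=C[n]["K"];return np.array([[fx,0,cx],[0,fy,cy],[0,0,1]])@C[n]["E"][:3]
def plane(n,uv,z):
    p=P(n);H=np.c_[p[:,:2],p[:,2]*z+p[:,3]];q=np.linalg.solve(H,[*uv,1]);return q[:2]/q[2]
def tri(a,b):
    X=cv2.triangulatePoints(P("top"),P("scene"),np.array(a,float),np.array(b,float))[:,0];return X[:3]/X[3]
E
python3 - <<'E'
from geo import *
np.set_printoptions(precision=4,suppress=True)
for nm,a,b,z in[("handle",(390.3,286),(230,172),.155),("peg",(337,263.2),(281,169),.114),("hub",(364.2,262),(261.7,188.7),.1)]:
    print(nm,tri(a,b),plane("top",a,z),plane("scene",b,z))
# rail/slot/base direction
t=C["top"]["px"];g=cv2.cvtColor(t,cv2.COLOR_RGB2GRAY)
l=cv2.createLineSegmentDetector().detect(g)[0][:,0]
for x in l:
    a,b=plane("top",x[:2],.06),plane("top",x[2:],.06)
    if 350<x[0]<495 and 105<x[1]<305 and np.hypot(*(a-b))>.06: print(x,np.degrees(np.arctan2(*(b-a)[::-1]))%90, np.hypot(*(a-b)))
for nm,a,z in[("glassA",(214,141),0.006),("glassB",(204,219),.006),("bowl",(224,272),.01)]: print(nm,plane("top",a,z))
E
```

```text
handle [0.4302 0.0412 0.1459] [0.4306 0.0406] [0.4369 0.0426]
peg [0.4636 0.1321 0.1134] [0.4636 0.132 ] [0.4641 0.1322]
hub [0.4646 0.0814 0.0853] [0.4656 0.0817] [0.4724 0.0803]
[398.924  194.3938 395.9551 123.0592] 2.8350703532776773 0.14109166334489387
[400.7089 121.9231 403.6982 194.4544] 2.774620459405128 0.14343260066864733
[435.3084 208.1507 434.2191 141.857 ] 1.1224190667352805 0.13016282716422461
[433.1479 196.4876 368.1273 198.2118] 2.487405283835102 0.12643079859741096
[444.8399 300.7614 440.981  243.1849] 3.9719584916872033 0.11020018135189466
[440.6143 280.0117 396.8776 280.7737] 2.2444333342563283 0.08390763439966092
[477.0491 256.2339 523.1545 253.6517] 4.377278989284662 0.0881045600857988
[461.9691 250.5593 465.0883 314.3401] 2.7772392729141018 0.12148412668154508
[368.2582 195.5003 372.468  284.4061] 3.4024873310778787 0.1723394385046284
[447.3794 179.3911 447.0818 211.8998] 89.57684098432065 0.06344070456255813
[460.6615 194.226  458.3919 231.7399] 86.57160790477877 0.07300994224327799
[465.2882 238.1942 469.8268 178.2539] 85.65659930266116 0.11690664690873066
[393.0819 265.6673 435.6615 264.1487] 3.2339843695727524 0.08195865659110523
[380.0666 118.1028 382.3597 189.4799] 2.4233540567867635 0.14147689496650273
[377.2591 173.1565 375.623  128.1251] 2.6979070258909816 0.08937240390188154
[443.2419 113.2867 383.1383 115.9271] 3.22388657307512 0.11807960400683977
[393.1027 277.5286 433.1402 276.0325] 3.368712217751437 0.07696393550619726
[363.8084 129.3404 365.8969 170.6112] 3.5963312168619552 0.08203558454327216
[358.3026 194.4118 356.4538 140.5965] 2.740001802413734 0.10644110794651886
[468.2704 180.2797 460.5522 149.0838] 13.712907875812622 0.06288927299650612
glassA [0.7053 0.3959]
glassB [0.5399 0.4115]
bowl [0.431  0.3648]
```

```bash
python3 -m crank '{"travel":[[0,5,7],[2,10,7],[4,15,7],[6,20,7],[8,25,7]],"turn":[[0,0,-3],[0,0,-6],[0,0,-9],[0,0,-13.4],[0,0,-13.4]],"gripper":[0,0,0,0,0]}' 60; python3 -m crank '{"travel":[[2,4.5,0],[4,9,0],[6,14,0],[8,18,0],[10,22,0]],"turn":[[0,0,0],[0,0,0],[0,0,0],[0,0,0],[0,0,0]],"gripper":[0,0,0,0,0]}'
```

```text
clock: 0.6
position: [0.2408, -0.3846, 0.3007]
tool_rot: [3.141, -0.0, 0.047]
force: [2.7, -0.5, 0.1]
grip_width: 0.0855
finger_force: 0.0
clock: 1.1
position: [0.3409, -0.1643, 0.3007]
tool_rot: [3.141, -0.0, 0.05]
force: [0.7, -1.6, -0.2]
grip_width: 0.0855
finger_force: 0.0
```

```bash
python3 -m crank '{"travel":[[2,4.5,0],[4,9,0],[6,13,0],[7.6,17.1,0],[7.6,17.1,0]],"turn":[[0,0,0],[0,0,0],[0,0,0],[0,0,0],[0,0,0]],"gripper":[0,0,0,0,0]}'; python3 - <<'E'
from workcell import bot
import cv2,numpy as np
f=bot.grab_frame("wrist");cv2.imwrite("pics/w1.png",f["pixels"][...,::-1]);
s=bot.observe();print(s["position"],s["tool_rot"],s["force"])
np.savez("wrist.npz",K=[f["fx"],f["fy"],f["cx"],f["cy"]],E=f["extrinsics"],px=f["pixels"])
K=np.array([[f["fx"],0,f["cx"]],[0,f["fy"],f["cy"]],[0,0,1]])
for p in([.431,.041,.155],[.4636,.132,.114],[.465,.0815,.1]):
    q=K@(f["extrinsics"]@[*p,1])[:3];print(q[:2]/q[2])
E
```

```text
clock: 1.6
position: [0.4178, 0.0094, 0.3005]
tool_rot: [-3.14, -0.001, 0.056]
force: [-0.9, -1.1, -0.1]
grip_width: 0.0854
finger_force: 0.0
[0.41694656 0.00675852 0.30028532] [-3.14073687e+00  3.86849265e-04  5.41605472e-02] [ 0.76733071 -0.64674635  0.27274096]
[281.32758861 171.4126036 ]
[192.17630478 124.85564052]
[247.62498981 125.58994313]
```

View pics/w1.png

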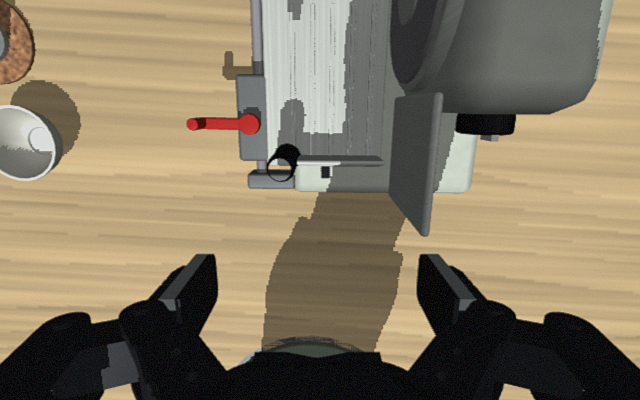

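The wrist view confirms it: handle top at ≈(281,169), peg at (193,125), within about 2 px of my prediction. Next I centre over the handle and go down to it.

```bash
python3 -m crank '{"travel":[[1.4,3.4,0],[1.4,3.4,-3],[1.4,3.4,-7],[1.4,3.4,-11],[1.4,3.4,-11]],"turn":[[0,0,0],[0,0,0],[0,0,0],[0,0,0],[0,0,0]],"gripper":[0,0,0,0,0]}'; python3 -m crank '{"travel":[[0,0,0],[0,0,0],[0,0,0],[0,0,0],[0,0,0]],"turn":[[0,0,0],[0,0,0],[0,0,0],[0,0,0],[0,0,0]],"gripper":[0,0,0,0,0]}'
```

```text
clock: 2.15
position: [0.4281, 0.0374, 0.1872]
tool_rot: [3.141, 0.007, 0.049]
force: [-0.5, 0.5, 1.6]
grip_width: 0.0856
finger_force: 0.0
clock: 2.65
position: [0.4309, 0.0385, 0.1912]
tool_rot: [3.141, -0.001, 0.05]
force: [0.7, 0.5, 0.2]
grip_width: 0.0852
finger_force: 0.0
```

```bash
python3 -m crank '{"travel":[[0,0.2,-2],[0,0.2,-4],[0,0.2,-6],[0,0.2,-6.9],[0,0.2,-6.9]],"turn":[[0,0,0],[0,0,0],[0,0,0],[0,0,0],[0,0,0]],"gripper":[0,0,0,0,0]}'; python3 -m crank '{"travel":[[0,0,0],[0,0,0],[0,0,0],[0,0,0],[0,0,0]],"turn":[[0,0,0],[0,0,0],[0,0,0],[0,0,0],[0,0,0]],"gripper":[0.3,0.6,1,1,1]}' 60;python3 -m crank '{"travel":[[0,0,0],[0,0,0],[0,0,0],[0,0,0],[0,0,0]],"turn":[[0,0,0],[0,0,0],[0,0,0],[0,0,0],[0,0,0]],"gripper":[1,1,1,1,1]}' 60
```

```text
clock: 3.15
position: [0.4302, 0.0406, 0.121]
tool_rot: [-3.142, 0.002, 0.05]
force: [0.4, -0.1, 0.0]
grip_width: 0.0856
finger_force: 0.0
clock: 3.65
position: [0.4318, 0.043, 0.1225]
tool_rot: [-3.139, -0.003, 0.052]
force: [-2.6, 18.4, 11.7]
grip_width: 0.0244
finger_force: 58.8
clock: 4.15
position: [0.4318, 0.0431, 0.1225]
tool_rot: [-3.139, -0.003, 0.052]
force: [-2.1, 16.4, 13.1]
grip_width: 0.0239
finger_force: 59.0
```

The grip is at 24 mm with a 13 N upward force, so the pads are on the taper, and it sits about 2 mm off in y. I'll reopen, correct both and grip again.

```bash
python3 -m crank '{"travel":[[0,0,0],[0,0,0],[0,0.2,0],[0,0.2,-0.5],[0,0.2,-0.5]],"turn":[[0,0,0],[0,0,0],[0,0,0],[0,0,0],[0,0,0]],"gripper":[0.4,0.4,0.4,0.4,0.4]}' 60;python3 -m crank '{"travel":[[0,0,0],[0,0,0],[0,0,0],[0,0,0],[0,0,0]],"turn":[[0,0,0],[0,0,0],[0,0,0],[0,0,0],[0,0,0]],"gripper":[0.6,1,1,1,1]}' 60
```

```text
clock: 4.65
position: [0.4303, 0.0424, 0.1159]
tool_rot: [3.141, 0.001, 0.05]
force: [-0.0, 0.0, 0.4]
grip_width: 0.0511
finger_force: 0.0
clock: 5.15
position: [0.4306, 0.0431, 0.1167]
tool_rot: [-3.141, -0.0, 0.05]
force: [-1.7, 4.3, 5.0]
grip_width: 0.0246
finger_force: 58.6
```

```bash
python3 -m crank '{"travel":[[0.2,0.01,0],[0.4,0.02,0],[0.6,0.03,0],[0.8,0.04,0],[1.0,0.05,0]],"turn":[[0,0,0],[0,0,0],[0,0,0],[0,0,0],[0,0,0]],"gripper":[1,1,1,1,1]}' 80;python3 -m crank '{"travel":[[0.2,0.01,0],[0.4,0.02,0],[0.6,0.03,0],[0.8,0.04,0],[1.0,0.05,0]],"turn":[[0,0,0],[0,0,0],[0,0,0],[0,0,0],[0,0,0]],"gripper":[1,1,1,1,1]}' 80
```

```text
clock: 5.65
position: [0.4398, 0.0436, 0.1167]
tool_rot: [-3.141, 0.001, 0.051]
force: [-11.7, 3.9, 14.3]
grip_width: 0.0237
finger_force: 77.6
clock: 6.15
position: [0.4497, 0.044, 0.1168]
tool_rot: [-3.141, 0.001, 0.051]
force: [-10.5, 4.7, 14.2]
grip_width: 0.0235
finger_force: 77.6
```

```bash
python3 -m crank '{"travel":[[0.2,0.01,0],[0.4,0.02,0],[0.6,0.03,0],[0.8,0.04,0],[1.0,0.05,0]],"turn":[[0,0,0],[0,0,0],[0,0,0],[0,0,0],[0,0,0]],"gripper":[1,1,1,1,1]}'|egrep 'pos|^force';python3 -m crank '{"travel":[[0.2,0.01,0],[0.4,0.02,0],[0.6,0.03,0],[0.8,0.04,0],[1.0,0.05,0]],"turn":[[0,0,0],[0,0,0],[0,0,0],[0,0,0],[0,0,0]],"gripper":[1,1,1,1,1]}'|egrep 'pos|^force';python3 -m crank '{"travel":[[0.2,0.01,0],[0.4,0.02,0],[0.6,0.03,0],[0.8,0.04,0],[1.0,0.05,0]],"turn":[[0,0,0],[0,0,0],[0,0,0],[0,0,0],[0,0,0]],"gripper":[1,1,1,1,1]}'|egrep 'pos|^force'; python3 -m crank '{"travel":[[0.2,0.01,0],[0.4,0.02,0],[0.6,0.03,0],[0.8,0.04,0],[1.0,0.05,0]],"turn":[[0,0,0],[0,0,0],[0,0,0],[0,0,0],[0,0,0]],"gripper":[1,1,1,1,1]}'|egrep 'pos|^force'
```

```text
position: [0.4597, 0.0445, 0.1168]
force: [-11.0, 5.0, 14.6]
position: [0.4697, 0.045, 0.1167]
force: [-11.5, 4.4, 14.8]
position: [0.4799, 0.0455, 0.1168]
force: [-7.5, 4.1, 10.2]
position: [0.4908, 0.0461, 0.1168]
force: [-2.8, 4.3, 6.9]
```

It broke free near x=0.48, and the drag is now about 3 N. Arm stiffness looks like about 9 N/mm, so 2 mm steps with a force check after each are safe.

```bash
cat > ok.py <<'E'
from workcell import bot
import sys
s=bot.observe();print(round(s["clock"],2),s["position"].round(4),s["force"].round(1))
sys.exit(s["force"][0]<-5)
E
python3 -m crank '{"travel":[[0.3,0.015,0],[0.6,0.03,0],[0.9,0.045,0],[1.2,0.06,0],[1.5,0.075,0]],"turn":[[0,0,0],[0,0,0],[0,0,0],[0,0,0],[0,0,0]],"gripper":[1,1,1,1,1]}' >l;python3 ok.py && python3 -m crank '{"travel":[[0.05,0.002,0],[0.1,0.005,0],[0.15,0.007,0],[0.2,0.01,0],[0.2,0.01,0]],"turn":[[0,0,0],[0,0,0],[0,0,0],[0,0,0],[0,0,0]],"gripper":[1,1,1,1,1]}' >l;python3 ok.py && python3 -m crank '{"travel":[[0.05,0.002,0],[0.1,0.005,0],[0.15,0.007,0],[0.2,0.01,0],[0.2,0.01,0]],"turn":[[0,0,0],[0,0,0],[0,0,0],[0,0,0],[0,0,0]],"gripper":[1,1,1,1,1]}' >l; python3 ok.py && python3 -m crank '{"travel":[[0.05,0.002,0],[0.1,0.005,0],[0.15,0.007,0],[0.2,0.01,0],[0.2,0.01,0]],"turn":[[0,0,0],[0,0,0],[0,0,0],[0,0,0],[0,0,0]],"gripper":[1,1,1,1,1]}' >l; python3 ok.py && python3 -m crank '{"travel":[[0.05,0.002,0],[0.1,0.005,0],[0.15,0.007,0],[0.2,0.01,0],[0.2,0.01,0]],"turn":[[0,0,0],[0,0,0],[0,0,0],[0,0,0],[0,0,0]],"gripper":[1,1,1,1,1]}' >l; python3 ok.py
```

```text
8.65 [0.5058 0.0468 0.1168] [-2.4  4.1  8.1]
8.65 [0.5058 0.0468 0.1168] [-2.4  4.1  8.1]
8.65 [0.5058 0.0468 0.1168] [-2.4  4.1  8.1]
8.65 [0.5058 0.0468 0.1168] [-2.4  4.1  8.1]
8.65 [0.5058 0.0468 0.1168] [-2.4  4.1  8.1]False
False
False
False
False
```

```bash
sed -i 's/sys.exit(\(.*\))/sys.exit(int(\1))/' ok.py
python3 ok.py && python3 -m crank '{"travel":[[0.05,0.002,0],[0.1,0.005,0],[0.15,0.007,0],[0.2,0.01,0],[0.2,0.01,0]],"turn":[[0,0,0],[0,0,0],[0,0,0],[0,0,0],[0,0,0]],"gripper":[1,1,1,1,1]}' >l && python3 ok.py && python3 -m crank '{"travel":[[0.05,0.002,0],[0.1,0.005,0],[0.15,0.007,0],[0.2,0.01,0],[0.2,0.01,0]],"turn":[[0,0,0],[0,0,0],[0,0,0],[0,0,0],[0,0,0]],"gripper":[1,1,1,1,1]}' >l && python3 ok.py && python3 -m crank '{"travel":[[0.05,0.002,0],[0.1,0.005,0],[0.15,0.007,0],[0.2,0.01,0],[0.2,0.01,0]],"turn":[[0,0,0],[0,0,0],[0,0,0],[0,0,0],[0,0,0]],"gripper":[1,1,1,1,1]}' >l && python3 ok.py && python3 -m crank '{"travel":[[0.05,0.002,0],[0.1,0.005,0],[0.15,0.007,0],[0.2,0.01,0],[0.2,0.01,0]],"turn":[[0,0,0],[0,0,0],[0,0,0],[0,0,0],[0,0,0]],"gripper":[1,1,1,1,1]}' >l && python3 ok.py && python3 -m crank '{"travel":[[0.05,0.002,0],[0.1,0.005,0],[0.15,0.007,0],[0.2,0.01,0],[0.2,0.01,0]],"turn":[[0,0,0],[0,0,0],[0,0,0],[0,0,0],[0,0,0]],"gripper":[1,1,1,1,1]}' >l && python3 ok.py && python3 -m crank '{"travel":[[0.05,0.002,0],[0.1,0.005,0],[0.15,0.007,0],[0.2,0.01,0],[0.2,0.01,0]],"turn":[[0,0,0],[0,0,0],[0,0,0],[0,0,0],[0,0,0]],"gripper":[1,1,1,1,1]}' >l && python3 ok.py
```

```text
8.65 [0.5058 0.0468 0.1168] [-2.4  4.1  8.1]
9.15 [0.5079 0.0469 0.1168] [-0.6  3.6  7.6]
9.65 [0.5098 0.047  0.1168] [-1.2  4.3  6.6]
10.15 [0.5118 0.0471 0.1168] [-1.4  3.7  6.1]
10.65 [0.5138 0.0472 0.1168] [-1.8  4.9  7.4]
11.15 [0.5158 0.0473 0.1168] [-1.7  4.   6.4]
11.65 [0.5178 0.0474 0.1168] [-1.2  4.1  7. ]
```

```bash
python3 ok.py && python3 -m crank '{"travel":[[0.05,0.002,0],[0.1,0.005,0],[0.15,0.007,0],[0.2,0.01,0],[0.2,0.01,0]],"turn":[[0,0,0],[0,0,0],[0,0,0],[0,0,0],[0,0,0]],"gripper":[1,1,1,1,1]}' >l && python3 ok.py && python3 -m crank '{"travel":[[0.05,0.002,0],[0.1,0.005,0],[0.15,0.007,0],[0.2,0.01,0],[0.2,0.01,0]],"turn":[[0,0,0],[0,0,0],[0,0,0],[0,0,0],[0,0,0]],"gripper":[1,1,1,1,1]}' >l && python3 ok.py && python3 -m crank '{"travel":[[0.05,0.002,0],[0.1,0.005,0],[0.15,0.007,0],[0.2,0.01,0],[0.2,0.01,0]],"turn":[[0,0,0],[0,0,0],[0,0,0],[0,0,0],[0,0,0]],"gripper":[1,1,1,1,1]}' >l && python3 ok.py && python3 -m crank '{"travel":[[0.05,0.002,0],[0.1,0.005,0],[0.15,0.007,0],[0.2,0.01,0],[0.2,0.01,0]],"turn":[[0,0,0],[0,0,0],[0,0,0],[0,0,0],[0,0,0]],"gripper":[1,1,1,1,1]}' >l && python3 ok.py && python3 -m crank '{"travel":[[0.05,0.002,0],[0.1,0.005,0],[0.15,0.007,0],[0.2,0.01,0],[0.2,0.01,0]],"turn":[[0,0,0],[0,0,0],[0,0,0],[0,0,0],[0,0,0]],"gripper":[1,1,1,1,1]}' >l && python3 ok.py && python3 -m crank '{"travel":[[0.05,0.002,0],[0.1,0.005,0],[0.15,0.007,0],[0.2,0.01,0],[0.2,0.01,0]],"turn":[[0,0,0],[0,0,0],[0,0,0],[0,0,0],[0,0,0]],"gripper":[1,1,1,1,1]}' >l && python3 ok.py
```

```text
11.65 [0.5178 0.0474 0.1168] [-1.2  4.1  7. ]
12.15 [0.5198 0.0475 0.1168] [-1.3  4.2  6.5]
12.65 [0.5218 0.0476 0.1168] [-1.7  3.7  7.1]
13.15 [0.5238 0.0477 0.1168] [-1.4  3.1  6. ]
13.65 [0.5258 0.0478 0.1168] [-1.7  3.7  6.6]
14.15 [0.5278 0.0479 0.1168] [-1.9  4.3  6.7]
14.65 [0.5298 0.048  0.1168] [-1.3  4.2  5.6]
```

```bash
sed -i 's/<-5/<-3.5/' ok.py; python3 ok.py && python3 -m crank '{"travel":[[0.05,0.002,0],[0.1,0.005,0],[0.15,0.007,0],[0.2,0.01,0],[0.2,0.01,0]],"turn":[[0,0,0],[0,0,0],[0,0,0],[0,0,0],[0,0,0]],"gripper":[1,1,1,1,1]}' >l && python3 ok.py && python3 -m crank '{"travel":[[0.05,0.002,0],[0.1,0.005,0],[0.15,0.007,0],[0.2,0.01,0],[0.2,0.01,0]],"turn":[[0,0,0],[0,0,0],[0,0,0],[0,0,0],[0,0,0]],"gripper":[1,1,1,1,1]}' >l && python3 ok.py && python3 -m crank '{"travel":[[0.05,0.002,0],[0.1,0.005,0],[0.15,0.007,0],[0.2,0.01,0],[0.2,0.01,0]],"turn":[[0,0,0],[0,0,0],[0,0,0],[0,0,0],[0,0,0]],"gripper":[1,1,1,1,1]}' >l && python3 ok.py && python3 -m crank '{"travel":[[0.05,0.002,0],[0.1,0.005,0],[0.15,0.007,0],[0.2,0.01,0],[0.2,0.01,0]],"turn":[[0,0,0],[0,0,0],[0,0,0],[0,0,0],[0,0,0]],"gripper":[1,1,1,1,1]}' >l && python3 ok.py && python3 -m crank '{"travel":[[0.05,0.002,0],[0.1,0.005,0],[0.15,0.007,0],[0.2,0.01,0],[0.2,0.01,0]],"turn":[[0,0,0],[0,0,0],[0,0,0],[0,0,0],[0,0,0]],"gripper":[1,1,1,1,1]}' >l && python3 ok.py && python3 -m crank '{"travel":[[0.05,0.002,0],[0.1,0.005,0],[0.15,0.007,0],[0.2,0.01,0],[0.2,0.01,0]],"turn":[[0,0,0],[0,0,0],[0,0,0],[0,0,0],[0,0,0]],"gripper":[1,1,1,1,1]}' >l && python3 ok.py && python3 -m crank '{"travel":[[0.05,0.002,0],[0.1,0.005,0],[0.15,0.007,0],[0.2,0.01,0],[0.2,0.01,0]],"turn":[[0,0,0],[0,0,0],[0,0,0],[0,0,0],[0,0,0]],"gripper":[1,1,1,1,1]}' >l && python3 ok.py && python3 -m crank '{"travel":[[0.05,0.002,0],[0.1,0.005,0],[0.15,0.007,0],[0.2,0.01,0],[0.2,0.01,0]],"turn":[[0,0,0],[0,0,0],[0,0,0],[0,0,0],[0,0,0]],"gripper":[1,1,1,1,1]}' >l && python3 ok.py && python3 -m crank '{"travel":[[0.05,0.002,0],[0.1,0.005,0],[0.15,0.007,0],[0.2,0.01,0],[0.2,0.01,0]],"turn":[[0,0,0],[0,0,0],[0,0,0],[0,0,0],[0,0,0]],"gripper":[1,1,1,1,1]}' >l && python3 ok.py && python3 -m crank '{"travel":[[0.05,0.002,0],[0.1,0.005,0],[0.15,0.007,0],[0.2,0.01,0],[0.2,0.01,0]],"turn":[[0,0,0],[0,0,0],[0,0,0],[0,0,0],[0,0,0]],"gripper":[1,1,1,1,1]}' >l && python3 ok.py
```

```text
14.65 [0.5298 0.048  0.1168] [-1.3  4.2  5.6]
15.15 [0.5318 0.0481 0.1168] [-1.1  4.1  6.7]
15.65 [0.5338 0.0482 0.1168] [-0.6  3.9  7.5]
16.15 [0.5358 0.0483 0.1168] [-1.2  3.8  6.6]
16.65 [0.5378 0.0484 0.1168] [-2.2  4.   6.9]
17.15 [0.5398 0.0485 0.1168] [-1.   4.6  6.7]
17.65 [0.5418 0.0485 0.1168] [-0.9  3.7  6.4]
18.15 [0.5438 0.0487 0.1168] [-1.6  3.8  6.6]
18.65 [0.5458 0.0487 0.1168] [-1.5  4.5  7.2]
19.15 [0.5478 0.0489 0.1168] [-1.5  2.8  6.5]
19.65 [0.5498 0.049  0.1168] [-1.3  3.1  7.2]
```

```bash
python3 ok.py && python3 -m crank '{"travel":[[0.05,0.002,0],[0.1,0.005,0],[0.15,0.007,0],[0.2,0.01,0],[0.2,0.01,0]],"turn":[[0,0,0],[0,0,0],[0,0,0],[0,0,0],[0,0,0]],"gripper":[1,1,1,1,1]}' >l && python3 ok.py && python3 -m crank '{"travel":[[0.05,0.002,0],[0.1,0.005,0],[0.15,0.007,0],[0.2,0.01,0],[0.2,0.01,0]],"turn":[[0,0,0],[0,0,0],[0,0,0],[0,0,0],[0,0,0]],"gripper":[1,1,1,1,1]}' >l && python3 ok.py && python3 -m crank '{"travel":[[0.05,0.002,0],[0.1,0.005,0],[0.15,0.007,0],[0.2,0.01,0],[0.2,0.01,0]],"turn":[[0,0,0],[0,0,0],[0,0,0],[0,0,0],[0,0,0]],"gripper":[1,1,1,1,1]}' >l && python3 ok.py && python3 -m crank '{"travel":[[0.05,0.002,0],[0.1,0.005,0],[0.15,0.007,0],[0.2,0.01,0],[0.2,0.01,0]],"turn":[[0,0,0],[0,0,0],[0,0,0],[0,0,0],[0,0,0]],"gripper":[1,1,1,1,1]}' >l && python3 ok.py && python3 -m crank '{"travel":[[0.05,0.002,0],[0.1,0.005,0],[0.15,0.007,0],[0.2,0.01,0],[0.2,0.01,0]],"turn":[[0,0,0],[0,0,0],[0,0,0],[0,0,0],[0,0,0]],"gripper":[1,1,1,1,1]}' >l && python3 ok.py && python3 -m crank '{"travel":[[0.05,0.002,0],[0.1,0.005,0],[0.15,0.007,0],[0.2,0.01,0],[0.2,0.01,0]],"turn":[[0,0,0],[0,0,0],[0,0,0],[0,0,0],[0,0,0]],"gripper":[1,1,1,1,1]}' >l && python3 ok.py && python3 -m crank '{"travel":[[0.05,0.002,0],[0.1,0.005,0],[0.15,0.007,0],[0.2,0.01,0],[0.2,0.01,0]],"turn":[[0,0,0],[0,0,0],[0,0,0],[0,0,0],[0,0,0]],"gripper":[1,1,1,1,1]}' >l && python3 ok.py && python3 -m crank '{"travel":[[0.05,0.002,0],[0.1,0.005,0],[0.15,0.007,0],[0.2,0.01,0],[0.2,0.01,0]],"turn":[[0,0,0],[0,0,0],[0,0,0],[0,0,0],[0,0,0]],"gripper":[1,1,1,1,1]}' >l && python3 ok.py && python3 -m crank '{"travel":[[0.05,0.002,0],[0.1,0.005,0],[0.15,0.007,0],[0.2,0.01,0],[0.2,0.01,0]],"turn":[[0,0,0],[0,0,0],[0,0,0],[0,0,0],[0,0,0]],"gripper":[1,1,1,1,1]}' >l && python3 ok.py && python3 -m crank '{"travel":[[0.05,0.002,0],[0.1,0.005,0],[0.15,0.007,0],[0.2,0.01,0],[0.2,0.01,0]],"turn":[[0,0,0],[0,0,0],[0,0,0],[0,0,0],[0,0,0]],"gripper":[1,1,1,1,1]}' >l && python3 ok.py
```

```text
19.65 [0.5498 0.049  0.1168] [-1.3  3.1  7.2]
20.15 [0.5518 0.049  0.1168] [-2.1  2.9  6.8]
20.65 [0.5538 0.0491 0.1168] [-1.2  4.   7. ]
21.15 [0.5558 0.0493 0.1168] [-1.4  4.1  6.4]
21.65 [0.5578 0.0493 0.1168] [-1.1  3.8  6.2]
22.15 [0.5598 0.0495 0.1168] [-1.8  3.8  7.3]
22.65 [0.5618 0.0495 0.1168] [-1.8  4.   7.2]
23.15 [0.5636 0.0496 0.1168] [-3.   2.4  7.5]
23.65 [0.5646 0.0497 0.1168] [-10.8   3.   14.2]
```

The stop is felt at x≈0.5635, with about 9 N on it. I'll ease off.

```bash
python3 -m crank '{"travel":[[-0.06,0,0],[-0.12,-0.006,0],[-0.12,-0.006,0],[-0.12,-0.006,0],[-0.12,-0.006,0]],"turn":[[0,0,0],[0,0,0],[0,0,0],[0,0,0],[0,0,0]],"gripper":[1,1,1,1,1]}' >l; python3 ok.py
```

```text
24.15 [0.5641 0.0497 0.1168] [-5.3  4.4  9.8]
```

```bash
python3 -m crank '{"travel":[[0,0,0],[0,0,0],[0,0,3],[0,0,7],[0,0,10]],"turn":[[0,0,0],[0,0,0],[0,0,0],[0,0,0],[0,0,8]],"gripper":[0.4,0.4,0.4,0.4,0.4]}' >l; python3 -m crank '{"travel":[[0.6,2,0],[1.2,4,0],[2,6,0],[3,8,0],[3.2,8.9,0]],"turn":[[0,0,8.5],[0,0,17],[0,0,25.5],[0,0,34],[0,0,42]],"gripper":[0.5,0.6,0.7,0.7,0.7]}'; python3 -m crank '{"travel":[[0,0,0],[0,0,0],[0,0,0],[0,0,0],[0,0,0]],"turn":[[0,0,8.5],[0,0,17],[0,0,25.5],[0,0,34],[0,0,39]],"gripper":[0.7,0.7,0.7,0.7,0.7]}'; python3 - <<'E'
from workcell import bot
import cv2,numpy as np
f=bot.grab_frame("wrist");
s=bot.observe();print(s)
cv2.imwrite("pics/w2.png",f["pixels"][...,::-1])
np.savez("wrist.npz",K=[f["fx"],f["fy"],f["cx"],f["cy"]],E=f["extrinsics"],px=f["pixels"])
f=bot.grab_frame("top");np.savez("top2.npz",px=f["pixels"])
cv2.imwrite("pics/t2.png",cv2.resize(f["pixels"][150:290,300:460,::-1],None,fx=4,fy=4,interpolation=cv2.INTER_CUBIC))
E
```

```text
clock: 25.15
position: [0.597, 0.1398, 0.2164]
tool_rot: [-3.141, -0.001, 0.929]
force: [-0.9, 0.1, -1.1]
grip_width: 0.0258
finger_force: 0.0
clock: 25.65
position: [0.5965, 0.1378, 0.2163]
tool_rot: [-3.141, 0.0, 1.609]
force: [0.1, -1.0, -0.4]
grip_width: 0.0258
finger_force: 0.0
{'clock': 25.7, 'qpos': array([ 0.23039889,  0.64445168, -0.85310082,  1.62065734,  0.52626315,
        1.12187531, -0.71672088]), 'qd': array([-0.01621256, -0.01095641,  0.03385649,  0.00103411, -0.03077812,
       -0.01467841, -0.16828586]), 'joint_efforts': array([ -0.43339538, -92.97667265, -17.03592181, -33.89704943,
        -0.29231133,  -0.14081814,  -1.90752044]), 'position': array([0.59651052, 0.13768746, 0.21616107]), 'tool_rot': array([-3.14111003e+00,  2.05321052e-04,  1.61234304e+00]), 'force': array([-0.30408071,  0.32741296,  0.29699955]), 'moment': array([-0.01479699,  0.00431033, -0.02703731]), 'finger_force': 0.0, 'grip_width': 0.025268412232530568}
```

View pics/w2.png

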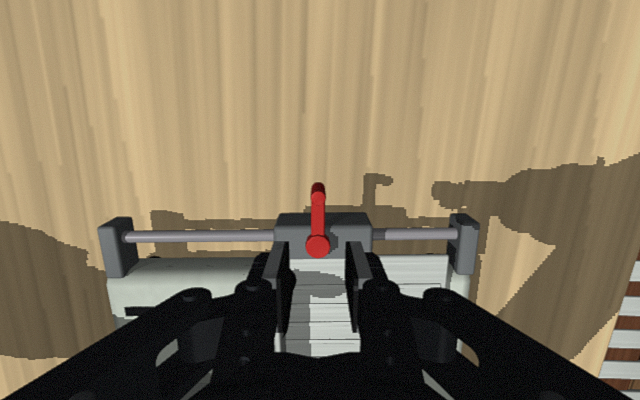

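The peg top shows at ≈(318,188) and the hub at (317,246), centred between the fingers.

```bash
python3 - <<'E'
import geo;from geo import *
C["wrist"]=np.load("wrist.npz")
print(plane("wrist",(318,187),.114),plane("wrist",(317,246),.085),plane("wrist",(318,188),.105),plane("wrist",(317,246),.1))
E
```

```text
[0.59814791 0.14738784] [0.59967932 0.08692136] [0.59828448 0.14445598] [0.59943849 0.09339513]
```

View pics/t2.png

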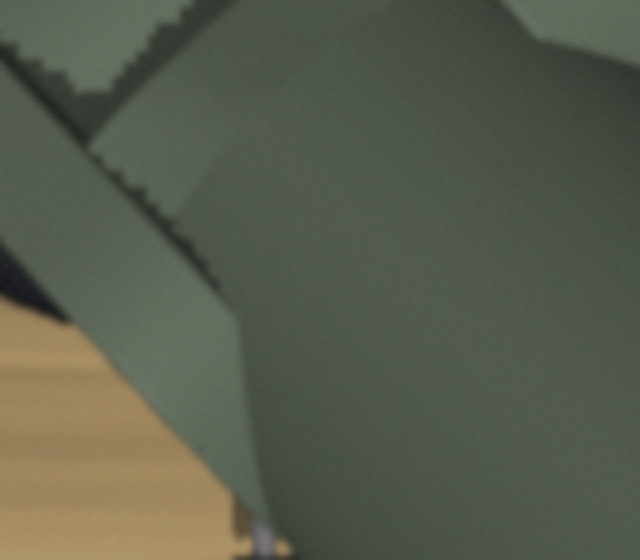

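```bash
python3 - <<'E'
from geo import *
f=np.load("top2.npz")["px"].astype(int);m=(f[...,0]>110)&(f[...,1]<60)&(f[...,2]<70)
y,x=np.nonzero(m);print(list(zip(x,y)))
p=P("top")
for X in([.598,.1385,.114],[.599,.0885,.1]):
    q=p@[*X,1];print(q[:2]/q[2])
w=np.load("wrist.npz")["px"].astype(int);m=(w[...,0]>90)&(w[...,1]<50)&(w[...,2]<60);y,x=np.nonzero(m)
for r in range(y.min(),y.max()+1): print(r,x[y==r].min(),x[y==r].max(),w[r,318],end=';')
E
```

```text
[]
[334.64115199 189.35485996]
[361.47462581 189.85769406]
184 314 314 [65  9 14];185 313 313 [67 15 15];Traceback (most recent call last):
  File "<stdin>", line 8, in <module>
    return umr_minimum(a, axis, None, out, keepdims, initial, where)
ValueError: zero-size array to reduction operation minimum which has no identity
```

```bash
python3 -m crank '{"travel":[[0.2,0.3,-3],[0.2,0.3,-6],[0.2,0.3,-9],[0.2,0.3,-11],[0.2,0.3,-12.4]],"turn":[[0,0,0],[0,0,0],[0,0,0],[0,0,0],[0,0,0]],"gripper":[0.7,0.7,0.7,0.7,0.7]}' >l;  python3 -m crank '{"travel":[[0,0,0],[0,0,0],[0,0,0],[0,0,0],[0,0,0]],"turn":[[0,0,0],[0,0,0],[0,0,0],[0,0,0],[0,0,0]],"gripper":[0.75,0.8,0.8,0.8,0.8]}' 20; python3 - <<'E'
from workcell import bot
import cv2,numpy as np
f=bot.grab_frame("wrist");cv2.imwrite("pics/w3.png",f["pixels"][...,::-1])
p=bot.observe()["position"]
pv=np.array([.599,.0895]);a=np.radians(2.9);R=np.array([[np.cos(a),-np.sin(a)],[np.sin(a),np.cos(a)]])
r=.051;lead=.002
th=np.radians(np.arange(0,95,4.5))
q=pv+(R@(r*np.array([np.sin(th),np.cos(th)])+lead*np.array([np.cos(th),-np.sin(th)]))).T
print(p,q[0])
for c in range(4):
    b=p[:2] if c==0 else q[5*c]
    print(np.round((q[5*c+1:5*c+6]-b)*100,2).tolist())
E
```

```text
clock: 26.75
position: [0.5987, 0.1412, 0.0932]
tool_rot: [3.141, -0.0, 1.603]
force: [-0.2, -0.6, -0.0]
grip_width: 0.017
finger_force: 0.0
[0.59862601 0.14117158 0.09300475] [0.5984172  0.14053587]
[[0.38, -0.07], [0.78, -0.12], [1.17, -0.19], [1.56, -0.3], [1.94, -0.43]]
[[0.37, -0.16], [0.72, -0.36], [1.05, -0.57], [1.37, -0.82], [1.67, -1.09]]
[[0.28, -0.29], [0.53, -0.6], [0.75, -0.93], [0.95, -1.28], [1.13, -1.64]]
[[0.14, -0.37], [0.26, -0.76], [0.34, -1.15], [0.39, -1.55], [0.41, -1.95]]
```

View pics/w3.png

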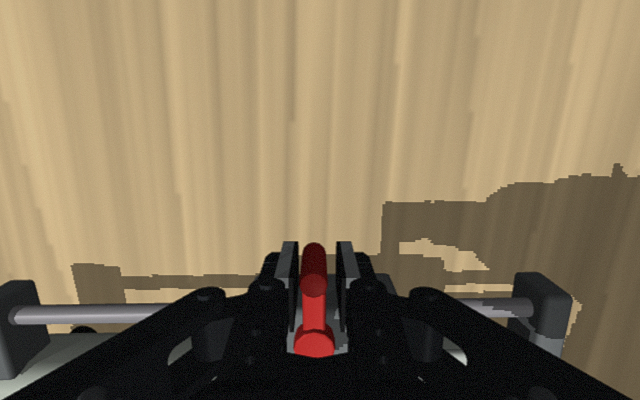

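The peg (≈(314,245–295)) stands between the two pads. I'll fold the lever along its arc.

```bash
python3 -m crank '{"travel":[[0.38,-0.04],[0.78,-0.1],[1.17,-0.17],[1.56,-0.28],[1.94,-0.41]],"turn":[[0,0,-4.5],[0,0,-9],[0,0,-13.5],[0,0,-18],[0,0,-22.5]],"gripper":[0.8,0.8,0.8,0.8,0.8]}' ; python3 ok.py
```

```text
26.8 [0.5986 0.1412 0.093 ] [-0.5  0.7  0.6]invalid input
```

Each travel entry needs three values; retyping.

```bash
python3 -m crank '{"travel":[[0.38,-0.04,0],[0.78,-0.1,0],[1.17,-0.17,0],[1.56,-0.28,0],[1.94,-0.41,0]],"turn":[[0,0,-4.5],[0,0,-9],[0,0,-13.5],[0,0,-18],[0,0,-22.5]],"gripper":[0.8,0.8,0.8,0.8,0.8]}' ; python3 -m crank '{"travel":[[0.37,-0.16,0],[0.72,-0.36,0],[1.05,-0.57,0],[1.37,-0.82,0],[1.67,-1.09,0]],"turn":[[0,0,-4.5],[0,0,-9],[0,0,-13.5],[0,0,-18],[0,0,-22.5]],"gripper":[0.8,0.8,0.8,0.8,0.8]}'
```

```text
clock: 27.3
position: [0.6178, 0.1373, 0.0927]
tool_rot: [-3.141, -0.0, 1.207]
force: [-0.3, 0.4, 0.9]
grip_width: 0.017
finger_force: 0.7
clock: 27.8
position: [0.6344, 0.1269, 0.0928]
tool_rot: [-3.141, -0.001, 0.815]
force: [-3.6, 3.3, 2.3]
grip_width: 0.0169
finger_force: 2.1
```

```bash
python3 -m crank '{"travel":[[0.28,-0.29,0],[0.53,-0.6,0],[0.75,-0.93,0],[0.95,-1.28,0],[1.13,-1.64,0]],"turn":[[0,0,-4.5],[0,0,-9],[0,0,-13.5],[0,0,-18],[0,0,-22.5]],"gripper":[0.8,0.8,0.8,0.8,0.8]}' ; python3 -m crank '{"travel":[[0.14,-0.37,0],[0.26,-0.76,0],[0.34,-1.15,0],[0.39,-1.55,0],[0.41,-1.85,0]],"turn":[[0,0,-4.5],[0,0,-9],[0,0,-13.5],[0,0,-18],[0,0,-22.5]],"gripper":[0.8,0.8,0.8,0.8,0.8]}'; python3 -m crank '{"travel":[[0,0,0],[0,0,0],[0,0,0],[0,0,0],[0,0,0]],"turn":[[0,0,0],[0,0,0],[0,0,0],[0,0,0],[0,0,0]],"gripper":[0.8,0.8,0.8,0.8,0.8]}';python3 - <<'E'
from workcell import bot
import cv2
f=bot.grab_frame("wrist");cv2.imwrite("pics/w4.png",f["pixels"][...,::-1])
E
```

```text
clock: 28.3
position: [0.646, 0.1111, 0.093]
tool_rot: [-3.14, -0.001, 0.423]
force: [-0.3, 5.3, 1.2]
grip_width: 0.017
finger_force: 2.3
clock: 28.8
position: [0.6503, 0.0919, 0.0929]
tool_rot: [-3.14, -0.001, 0.029]
force: [0.9, 2.5, 0.0]
grip_width: 0.017
finger_force: 1.3
clock: 29.3
position: [0.6498, 0.0914, 0.0925]
tool_rot: [-3.141, 0.0, 0.033]
force: [-0.4, 0.8, 0.1]
grip_width: 0.0168
finger_force: 0.4
```

View pics/w4.png

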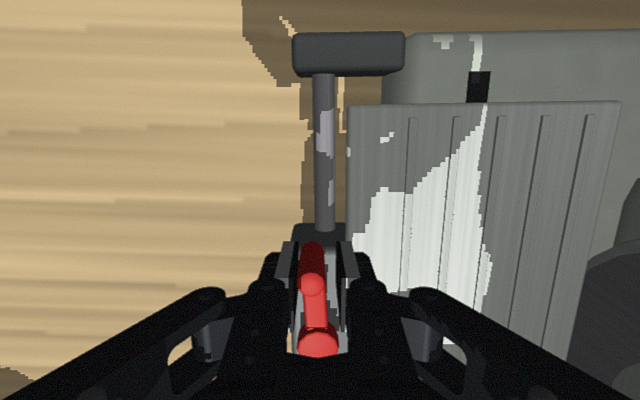

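The lever lies almost parallel to the rail: hub (318,342), peg base (312,285). A small extra push will make sure it is at its end of travel.

```bash
python3 -m crank '{"travel":[[0,-0.05,0],[0,-0.1,0],[0,-0.15,0],[0,-0.2,0],[0,-0.2,0]],"turn":[[0,0,0],[0,0,0],[0,0,0],[0,0,0],[0,0,0]],"gripper":[0.8,0.8,0.8,0.8,0.8]}'|egrep 'pos|^force';python3 -m crank '{"travel":[[0,-0.05,0],[0,-0.1,0],[0,-0.15,0],[0,-0.2,0],[0,-0.2,0]],"turn":[[0,0,0],[0,0,0],[0,0,0],[0,0,0],[0,0,0]],"gripper":[0.8,0.8,0.8,0.8,0.8]}'|egrep 'pos|^force'
```

```text
position: [0.6501, 0.0892, 0.0926]
force: [1.8, 1.7, -0.3]
position: [0.6501, 0.0887, 0.0927]
force: [2.0, 8.8, -0.1]
```

```bash
python3 -m crank '{"travel":[[0,0.15,0],[0,0.3,0],[0,0.35,0],[0,0.35,2],[0,0.35,5]],"turn":[[0,0,0],[0,0,0],[0,0,0],[0,0,0],[0,0,0]],"gripper":[0.8,0.75,0.75,0.75,0.75]}'|egrep 'pos|^force';python3 -m crank '{"travel":[[-1,1,4],[-4,2,8],[-8,3,12],[-12,4,14],[-16,5,14]],"turn":[[0,0,0],[0,0,0],[0,0,0],[0,0,0],[0,0,0]],"gripper":[0.75,0.75,0.75,0.75,0.75]}'|egrep 'pos|^force';python3 -m crank '{"travel":[[-4,-4,0],[-8,-8,0],[-12,-12,0],[-14,-16,0],[-14,-16,0]],"turn":[[0,0,0],[0,0,0],[0,0,0],[0,0,0],[0,0,0]],"gripper":[0.75,0.75,0.75,0.75,0.75]}'|egrep 'pos|^force|clock'; python3 - <<'E'
from workcell import bot
import cv2,numpy as np
a=[]
for n in("top","scene"):
    f=bot.grab_frame(n)["pixels"];np.save(n+"9.npy",f)
    a.append(cv2.resize(f,(400,250)) if n=="scene" else cv2.resize(f[120:320,320:520],(350,350),interpolation=cv2.INTER_CUBIC))
im=np.zeros((350,750,3),np.uint8);im[:,:350]=a[0];im[:250,350:]=a[1];cv2.imwrite("pics/fin.png",im[...,::-1])
E
```

```text
position: [0.6488, 0.0902, 0.1415]
force: [0.3, 0.1, 0.5]
position: [0.4893, 0.1412, 0.2851]
force: [1.2, 1.9, 0.4]
clock: 31.85
position: [0.347, -0.0226, 0.2826]
force: [0.5, 0.0, -0.3]
```

View pics/fin.png

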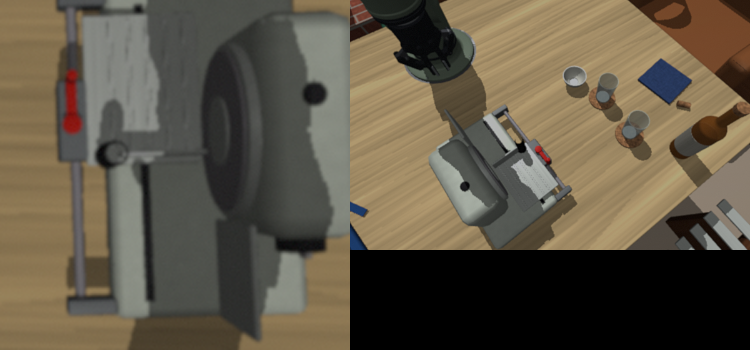

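The final view shows the lever lying along the rail at crop (70,75–125), the arm clear, and the glasses and bowl where they were. Handing in.

```bash
python3 -c "
from workcell import bot
print(bot.job_done())"
```

```text
the job is handed in; nothing more can be done
None
```

I handed the job in at about 32 s with no verdict returned: the carriage met its stop at about 9 N, I eased it to about 4 N, the lever is folded fully in, the arm is clear, and the glasses and bowl look undisturbed. I didn't re-measure whether the carriage is still within 2.5 mm of the stop after I folded the lever.

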